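# Take a cup off the nested stack for the counting scale

### The arm

A 6-joint arm with a two-finger parallel gripper is mounted at the origin on the work surface. World frame = base frame: x ahead of the robot, y to its left, z up, the work surface at z = 0. Lengths are in m, angles in degrees, forces in N, time in s.
With the tool pointing down it reaches from about 0.35 to 0.875 m from the base axis. Payload 4.2 kg.
Tool frame: the origin (TCP) lies between the finger pads; the fingertips stand 17 mm ahead of it and the grasp point (between the pads) lies 2 mm behind it; z points along the fingers, y is the direction in which the jaws open and shut (so a half turn about z gives the same grasp; the last joint's range is limited). The gripper opens to 87 mm and grips with 3 to 60 N. Pads are 19 mm wide; open, the fingers measure 117 mm over their backs; the gripper's body (75 mm by 190 mm) begins 51 mm behind the grasp point.
Start: joints at [87.926, 22.042, 0.453, 0, -68.411, -14.817], TCP at [0.182, 0.598, 0.24] pointing down, gripper open.
Joint ranges: [-179.83, 179.83], [-69.29, 118.12], [-61.27, 80.66], [-181.25, 117.63], [-171.15, -9.14], [-177.46, 177.46]. Speed limits (degrees/s): [159.86, 159.86, 180, 180, 180, 180].

### API

Orientations are given as a 3x3 rotation matrix whose columns are the frame's x, y, z axes.
In Python, from station import r gives the robot as it stands.
- The arm moves only by the shell command python3 -m creep 'ROWS'. ROWS is JSON, a list of rows, each a list of 7 numbers: the opening, from 0 (shut) to 1 (fully open), then the shift along the tool's x, y, z scaled (see below), then the turn, a rotation vector about the tool's x, y, z scaled (see below). A call has 1 to 5 rows; each row is the pose to reach, as a shift and turn from the pose measured when the call began, along the tool's axes at that moment, turning the shorter way round; what a row does not reach only later rows make up. The controller multiplies each number of a shift by 300 mm and each number of a turn by 180 degrees. A row lasts 1/12 s, in which the tool goes at most 41.7 mm and 7.16 degrees, less where a joint would pass 70% of its speed; a pose out of reach is approached as far as the arm can. A call with a number of a shift or a turn outside -1 to 1 is refused whole. A call with a gripper value outside its range is refused whole. The fingers move at their own pace and stop on an object; the grip force is fixed at half the most. Time passes only in rows, so rows that repeat a pose let the fingers close. It gives the time, the measured TCP pose, the force and the opening at its end, in the units of the state.
- r.sense(): the state, without advancing time (a new reading comes with each control period).
- r.capture(name): name is "side" or "top" or "wrist"; returns the picture (420x560x3 uint8, blue, green, red); there is no depth.
- r.camera_model(name): a dict with "mtx" (3x3 intrinsics, pixels), "R" (3x3) and "t" (3): a world point X has camera coordinates R X + t; the wrist camera has in their place "mount" (4x4, takes a point from camera to tool coordinates, whose origin is the TCP and whose axes are the flange's). Camera axes: x right, y down, z forward; pixel columns grow to the right and rows downward; lengths in m; the calibration is good to about 2 mm. A picture is of the moment at which its call begins: read the wrist's pose just before it. camera_model takes no time and is no camera call.
- r.finish_job(): hands the job in, once; it reports no verdict.
Trained networks look in the newest picture that a camera, given by its name, has taken for a name from the list of things; names that differ only in an ending like _2 or _b are one class to them, and where a whole thing is asked for, a point or a joint stands for the part that bears it (a point fixed in the world has none). Each returns a list of dicts, best first, with "score" (0 to 1); they miss things now and then, are a little off and sometimes report something else, mostly with a low value. They report only what shows in the picture. A call takes as long as a camera call.
- r.recognise(camera, target): "rect" ([left, top, right, bottom] as shares, 0 to 1, of the picture: columns of its width, rows of its height, round what is visible of it).
- r.outline_of(camera, target): "pixels" (420x560 bool, what is visible of it) and "rect" ([left, top, right, bottom] as shares, 0 to 1, of the picture: columns of its width, rows of its height, round what is visible of it).
The state is a dict: "time_s": time; "joints": joint angles; "joint_velocities": joint speeds; "effort": joint torques, N m; "tcp_pos": TCP position; "ee_rot": TCP orientation; "wrist_force": force on the tool from outside, world axes, zero at the start; "moment": the same for the moment, N m; "gripper_width": opening from 0.0 (shut) to 1.0 (fully open).
Only numpy, scipy, OpenCV 4.12 (cv2) and the standard library are available. Lean on these libraries where they do the work, as an engineer would, in place of code of your own. Each camera call takes 0.05 s, during which the arm holds its last target.

### The job

One parts cup is needed for counting: take the top cup off the taller of the two nested stacks, pulling it straight up until it is free while the cups below stay standing where they are, and stand it upright in the middle of the scale's round pan. Set it down rather than dropping it, let go, and leave the shorter stack alone.

Things in the scene. Friction and masses are not known exactly. Their poses are not given: they have to be found in the camera images.
- cup_top: the cup to take, uppermost of the taller stack (three cups): tapered steel cup, open at the top, 80 mm high, outside diameter 40 mm at the foot, 52 mm at the rim, wall 2 mm, about 250 g. Origin: centre of its underside; z up to the rim at +80 mm. Nested 40 mm deep in the cup below, held by rubber pads with a few newtons; its upper 40 mm stand free and can be gripped across the outside.
- cup_mid: the cup directly below it, same kind and size. It has to stay: it sits tight (up to a pull of about 20 N) in a third cup, which is screwed to the table. Origin at the centre of its underside, z up.
- cup_other: the upper cup of the shorter stack (two cups of the same kind), to be left as it is. Origin at the centre of its underside, z up.
- pan (a point): centre of the upper face of the scale's round flat aluminium pan, 140 mm in diameter, 58 mm above the table, z up; the scale is a low grey box, fixed, 150 mm wide and about 200 mm deep, with a small display on the robot's side.

How it is judged (in metres and radians):
On the way:
1. the top cup is lifted straight up until it is clear of the cup below: still over the stack (within 25 mm sideways) and upright within 15 degrees (z of cup_top in the frame of cup_mid above 0.08 m and horizontal distance between cup_top and cup_mid below 0.025 m and angle between cup_top's own z axis and vertical below 0.26 rad and distance of cup_mid from where it was at the start of the episode below 0.02 m), for 0.05 s.
At the end, for the whole second after the job is handed in: The taken cup stands upright (within 10 degrees), at rest and released on the pan, its centre within 30 mm of the pan's centre; the cup that was below it is within 20 mm of where it was, and so is the shorter stack's upper cup, upright within 10 degrees (horizontal distance between cup_top and pan below 0.03 m and z of cup_top in the frame of pan between -0.008 and 0.008 m and angle between each of cup_top, cup_other's own z axis and vertical below 0.17 rad and linear speed of cup_top below 0.02 m/s and distance of each of cup_mid, cup_other from where it was at the start of the episode below 0.02 m); the robot touches nothing.
It fails at once if the cup below comes along (moves more than 20 mm) (distance of cup_mid from where it was at the start of the episode above 0.02 m).
It fails at once if the shorter stack is disturbed (its upper cup moves more than 20 mm) (distance of cup_other from where it was at the start of the episode above 0.02 m).
It fails at once if the cup is dropped (falls free of the fingers faster than 0.6 m/s, a drop of about 2 cm) (linear speed of cup_top above 0.6 m/s and contact force between the fingers and cup_top below 0.01 N).
It also fails if it takes over 45 s, if anything falls off the work surface, if the arm or the gripper's body presses on something with over 40 N, if the wrist force passes 120 N, or if a joint passes its speed limit or range.

## Working session

There is one attempt and no reset: what is moved stays moved. The work goes in short steps, Python scripts to look and compute and a shell command to move; the robot and the scene stay as the last step left them, time stands still between calls to the robot, and variables do not carry over. Pictures are saved under pics/ and viewed, and the job is handed in when it is done.

```bash
mkdir -p pics; ls
python3 - <<'E'
from station import r
import cv2,numpy as np
s=r.sense(); print(s['time_s'],s['tcp_pos'],np.round(s['ee_rot'],3),s['gripper_width'])
a=r.capture('side');b=r.capture('top')
cv2.imwrite('pics/side1.png',a);cv2.imwrite('pics/top1.png',b)
for c in('side','top'):
  for t in('cup_top','cup_mid','cup_other','pan'):
    for n in('recognise',):
      try: print(c,t,[(round(d['score'],2),np.round(np.array(d['rect'])*[560,420,560,420],0)) for d in r.recognise(c,t)][:4])
      except Exception as e: print(c,t,e)
  m=r.camera_model(c); print({k:np.round(v,3).tolist() for k,v in m.items()})
E
```

```text
pics
0.0 [0.18141844 0.59748172 0.2384578 ] [[ 0.957 -0.291 -0.001]
 [-0.291 -0.957 -0.002]
 [ 0.     0.002 -1.   ]] 0.9988819810614199
side cup_top [(0.66, array([282., 274., 320., 317.]))]
side cup_mid [(0.7, array([281., 306., 316., 334.]))]
side cup_other [(0.71, array([269., 200., 295., 225.]))]
side pan [(0.78, array([214., 147., 296., 199.]))]
{'mtx': [[408.632, 0.0, 279.075], [0.0, 408.632, 214.881], [0.0, 0.0, 1.0]], 'R': [[0.947, -0.321, -0.021], [-0.219, -0.594, -0.774], [0.236, 0.738, -0.633]], 't': [-0.491, 0.203, 0.756]}
top cup_top [(0.62, array([389., 211., 418., 236.]))]
top cup_mid [(0.46, array([388., 225., 398., 237.]))]
top cup_other [(0.9, array([268., 197., 292., 222.]))]
top pan [(0.94, array([129., 179., 206., 264.]))]
{'mtx': [[403.582, 0.0, 286.453], [0.0, 403.582, 206.691], [0.0, 0.0, 1.0]], 'R': [[-0.072, -0.997, -0.004], [-0.97, 0.071, -0.232], [0.231, -0.013, -0.973]], 't': [0.054, 0.55, 0.85]}
```

View pics/side1.png

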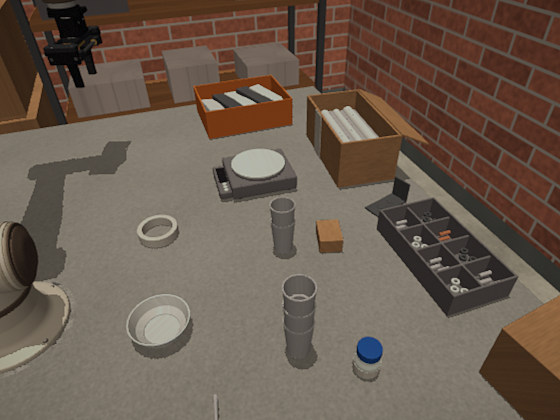

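View pics/top1.png

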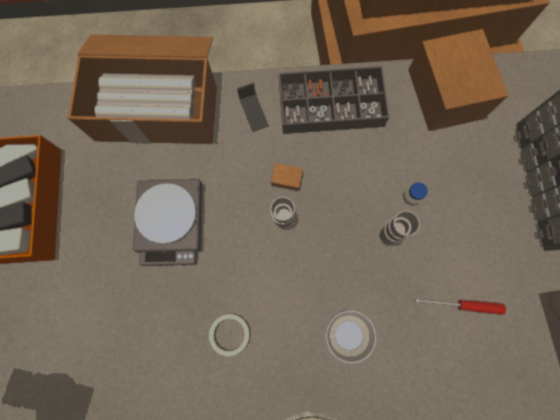

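The side view shows the tall stack at column 300, rows 276–360, with its rim centre near (300,288). The short stack's rim is near (283,207) and the pan near (258,164). In the top view they are at about (405,224), (283,210) and (166,213). I'll zoom in to measure more exactly.

```bash
python3 - <<'E'
import cv2,numpy as np
a=cv2.imread('pics/side1.png');b=cv2.imread('pics/top1.png')
def z(im,x,y,w=50,k=8):
  return cv2.resize(im[y-w//2:y+w//2,x-w//2:x+w//2],None,fx=k,fy=k,interpolation=cv2.INTER_CUBIC)
cv2.imwrite('pics/zoom1.png',np.hstack([z(a,300,300),z(b,400,228)]))
E
cat > h.py <<'E'
import numpy as np,cv2
from station import r
def P(c):
    m=r.camera_model(c); return np.array(m['mtx'])@np.c_[m['R'],m['t']]
def tri(us,ut):
    X=cv2.triangulatePoints(P('side'),P('top'),np.float64(us).reshape(2,1),np.float64(ut).reshape(2,1))[:,0]
    X=X[:3]/X[3]
    e=[]
    for c,u in(('side',us),('top',ut)):
        q=P(c)@np.r_[X,1]; e.append(np.round(q[:2]/q[2]-u,1))
    return X,e
def proj(c,X):
    q=P(c)@np.r_[X,1]; return q[:2]/q[2]
E
python3 - <<'E'
from h import *
print(tri((299.5,288),(405,225)))
print(tri((283,207),(283,210)))
print(tri((258,164),(166,213)))
cs={}
for c in('side','top'):
  for t in('cup_top','cup_other','pan'):
    d=r.outline_of(c,t)
    if d:
      p=d[0]['pixels'];m=cv2.moments(p.astype(np.uint8));ys,xs=np.nonzero(p);print(c,t,d[0]['score'],m['m10']/m['m00'],m['m01']/m['m00'],xs.min(),xs.max(),ys.min(),ys.max());cs[c,t]=(m['m10']/m['m00'],m['m01']/m['m00'])
for t in('cup_top','cup_other','pan'):
  if ('side',t) in cs and ('top',t) in cs: print(t,tri(cs['side',t],cs['top',t]))
E
```

```text
(array([ 0.4774444 , -0.22067799,  0.15645312]), [array([-1.3,  0.4]), array([ 0.1, -1. ])])
(array([0.53538908, 0.02162708, 0.11486481]), [array([-0.7,  0.2]), array([ 0. , -0.7])])
(array([0.5600262 , 0.28913891, 0.05420071]), [array([ 0.1, -0. ]), array([-0. ,  0.1])])
side cup_top 0.83 299.27974783293934 293.92907801418437 281 317 273 316
side cup_other 0.87 282.62794348508635 210.80690737833595 270 295 197 226
side pan 0.67 254.30397181294043 173.29564381806534 214 296 149 197
top cup_top 0.7 404.6862442040185 223.48531684698608 390 419 209 237
top cup_other 0.85 282.49900199600796 208.89021956087825 271 295 197 222
top pan 0.73 167.84321806127934 221.26160186346533 133 202 179 265
cup_top (array([ 0.47930673, -0.22303681,  0.14619756]), [array([ 0.6, -0.2]), array([-0. ,  0.5])])
cup_other (array([0.53752895, 0.02286557, 0.10452697]), [array([ 0.5, -0.2]), array([-0. ,  0.5])])
pan (array([0.54817711, 0.29339589, 0.02495923]), [array([-0.3,  0.1]), array([ 0. , -0.4])])
```

View pics/zoom1.png

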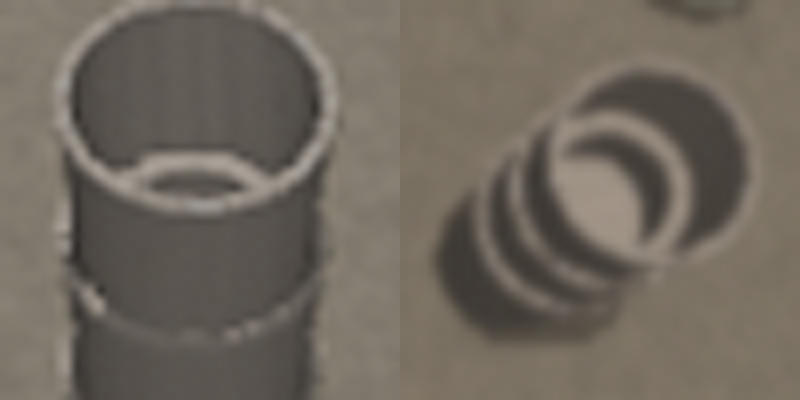

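Run:
```python
from h import *
X,e=tri((299.0,287.7),(406.1,223.2)); print(X,e)
print(tri((258,164),(165.5,213)))
s=r.sense();R=np.array(s['ee_rot']);p=np.array(s['tcp_pos'])
print(s['time_s'],np.degrees(np.arctan2(X[1],X[0])),np.hypot(*X[:2]))
m=r.camera_model('wrist');print(np.round(m['mtx'],1),np.round(m['mount'],3))
```

```text
[ 0.47825815 -0.22208121  0.15928836] [array([ 0.1, -0. ]), array([-0. ,  0.1])]
(array([0.56036273, 0.29054969, 0.05328494]), [array([ 0.1, -0. ]), array([-0. ,  0.1])])
0.8 -24.907999908663644 0.5273053392012667
[[356.5   0.  282.3]
 [  0.  356.5 214.3]
 [  0.    0.    1. ]] [[ 0.001 -0.959 -0.285  0.078]
 [ 1.     0.001  0.001 -0.001]
 [-0.001 -0.285  0.959 -0.145]
 [ 0.     0.     0.     1.   ]]
```

```bash
cat >> h.py <<'E'
def shift(tgt):
    s=r.sense();R=np.array(s['ee_rot']);p=np.array(s['tcp_pos']);d=R.T@(np.array(tgt)-p)
    # rotvec to pure vertical keeping yaw
    return 't',round(s['time_s'],2),'tcp',p.round(4),'grip',round(s['gripper_width'],3),'F',np.round(s['wrist_force'],1),'shift/0.3',(d/0.3).round(4),'tilt',np.degrees(np.arccos(-R[2,2])).round(2)
E
python3 - <<'E'
from h import *
print(shift([.42,.2,.26]));print(shift([.478,-.222,.26]))
print('bottle',tri((370,350),(418,190)))
print('box edge near scale',tri((345,184),(210,142)), tri((313,98),(81,120)))
E
```

```text
('t', 0.8, 'tcp', array([0.1815, 0.598 , 0.2396]), 'grip', 0.999, 'F', array([ 0.2,  0.7, -0.2]), 'shift/0.3', array([ 1.1461,  1.0386, -0.0682]), 'tilt', np.float64(0.0))
('t', 0.8, 'tcp', array([0.1815, 0.598 , 0.2396]), 'grip', 0.999, 'F', array([ 0.2,  0.7, -0.2]), 'shift/0.3', array([ 1.7398,  2.3284, -0.0681]), 'tilt', np.float64(0.0))
bottle (array([ 0.57164945, -0.29329272,  0.0533137 ]), [array([ 0.4, -0.2]), array([-0. ,  0.3])])
box edge near scale (array([0.75785635, 0.1911166 , 0.00286001]), [array([-3. ,  1.1]), array([ 0.5, -3.5])]) (array([0.77286918, 0.45238994, 0.13291384]), [array([-2. ,  0.7]), array([ 0.4, -2.9])])
```

```bash
M='python3 -m creep'; python3 -m creep '[[1,1,1,-0.07,0,0,0],[1,1,1,-0.07,0,0,0],[1,1,1,-0.07,0,0,0],[1,1,1,-0.07,0,0,0],[1,1,1,-0.07,0,0,0]]'; python3 -c "
from h import *
print(shift([.478,-.222,.26]))"
```

```text
time_s: 1.22
tcp_pos: [0.2801, 0.4127, 0.2501]
ee_rot: [[0.957, -0.29, 0.0], [-0.29, -0.957, 0.0], [0.0, -0.0, -1.0]]
wrist_force: [0.5, -0.4, 0.1]
gripper_width: 0.998
('t', 1.22, 'tcp', array([0.2801, 0.4127, 0.2501]), 'grip', 0.998, 'F', array([ 0.5, -0.4,  0.1]), 'shift/0.3', array([ 1.2445,  1.8337, -0.0336]), 'tilt', np.float64(0.02))
```

```bash
python3 -m creep '[[1,0.7,0.95,-0.03,0,0,0],[1,0.7,0.95,-0.03,0,0,0],[1,0.7,0.95,-0.03,0,0,0],[1,0.7,0.95,-0.03,0,0,0],[1,0.7,0.95,-0.03,0,0,0]]' >/dev/null; python3 -c "
from h import *
print(shift([.478,-.222,.26]))"
```

```text
('t', 1.63, 'tcp', array([0.3493, 0.2163, 0.2557]), 'grip', 1.0, 'F', array([ 1.5,  0. , -0.1]), 'shift/0.3', array([ 0.833 ,  1.2745, -0.0159]), 'tilt', np.float64(0.09))
```

```bash
python3 -m creep '[[1,0.65,1,-0.02,0,0,0],[1,0.65,1,-0.02,0,0,0],[1,0.65,1,-0.02,0,0,0],[1,0.65,1,-0.02,0,0,0],[1,0.65,1,-0.02,0,0,0]]' >/dev/null; python3 -c "
from h import *
print(shift([.478,-.222,.26]))"
```

```text
('t', 2.05, 'tcp', array([0.4071, 0.0161, 0.2595]), 'grip', 1.002, 'F', array([0.9, 0.9, 0.2]), 'shift/0.3', array([ 0.4551,  0.6918, -0.0027]), 'tilt', np.float64(0.19))
```

```bash
python3 -m creep '[[1,0.45,0.69,0,0,0,0],[1,0.45,0.69,0,0,0,0],[1,0.45,0.69,0,0,0,0],[1,0.45,0.69,0,0,0,0],[1,0.45,0.69,0,0,0,0]]' >/dev/null
python3 - <<'E'
from h import *
print(shift([.478,-.222,.26]))
a=r.capture('wrist');cv2.imwrite('pics/w1.png',a)
d=r.outline_of('wrist','cup_top');print([(x['score'],np.array(x['rect'])*[560,420,560,420]) for x in d])
E
```

```text
('t', 2.47, 'tcp', array([ 0.4655, -0.1842,  0.2595]), 'grip', 0.999, 'F', array([1.2, 0.4, 0.8]), 'shift/0.3', array([ 0.0764,  0.1085, -0.0018]), 'tilt', np.float64(0.24))
[(0.64, array([288.512, 151.284, 364.896, 223.818]))]
```

View pics/w1.png

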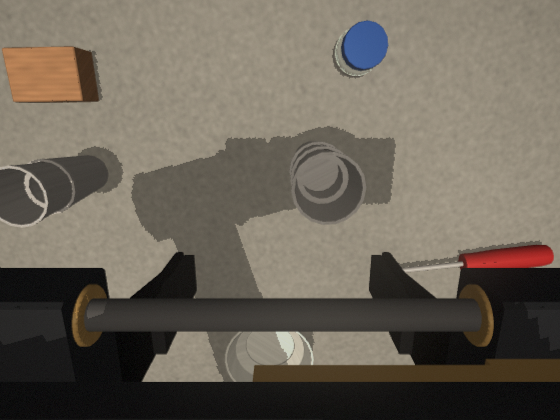

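The wrist view shows the top cup's rim ring centred near (329,186), about 72 px wide. I'll check that against the first measurement.

```bash
cat >> h.py <<'E'
def wray(u,s=None):
    s=s or r.sense();R=np.array(s['ee_rot']);p=np.array(s['tcp_pos']);m=r.camera_model('wrist')
    T=np.eye(4);T[:3,:3]=R;T[:3,3]=p;T=T@np.array(m['mount'])
    d=T[:3,:3]@np.linalg.inv(m['mtx'])@np.r_[u,1]; return T[:3,3],d
def wproj(X):
    s=r.sense();R=np.array(s['ee_rot']);p=np.array(s['tcp_pos']);m=r.camera_model('wrist')
    T=np.eye(4);T[:3,:3]=R;T[:3,3]=p;T=np.linalg.inv(T@np.array(m['mount']))
    q=np.array(m['mtx'])@(T@np.r_[X,1])[:3];return q[:2]/q[2]
E
python3 - <<'E'
from h import *
o,d=wray((329,186))
for z in(.156,.16,.164): print(z,o+d*(z-o[2])/d[2])
print(wproj([.478,-.222,.159]))
im=cv2.imread('pics/w1.png')[135:240,270:390]
cv2.imwrite('pics/w1z.png',cv2.resize(im,None,fx=5,fy=5,interpolation=cv2.INTER_CUBIC))
E
```

```text
0.156 [ 0.48104498 -0.22470523  0.156     ]
0.16 [ 0.48200732 -0.22444656  0.16      ]
0.164 [ 0.48296966 -0.22418789  0.164     ]
[326.93283601 192.06172103]
```

View pics/w1z.png

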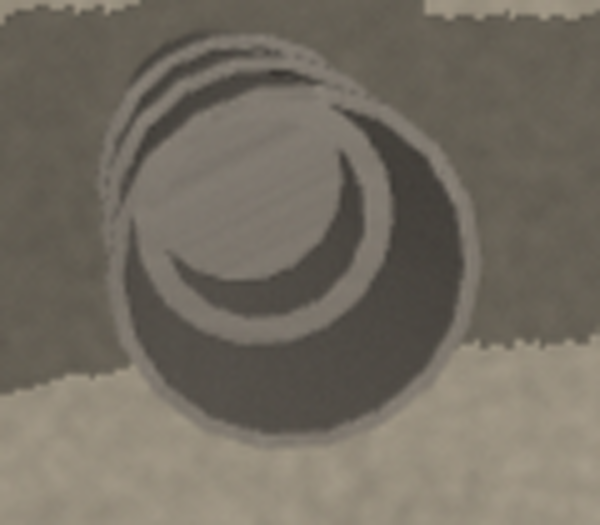

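```bash
python3 -m creep '[[1,0.085,0.113,0,0,0,0],[1,0.085,0.113,0,0,0,0],[1,0.085,0.113,0,0,0,0],[1,0.085,0.113,0,0,0,0]]' >/dev/null
python3 - <<'E'
from h import *
print(shift([.480,-.224,.26]))
a=r.capture('wrist');cv2.imwrite('pics/w2.png',a)
print(wproj([.480,-.224,.16]),wproj([.480,-.224,.12]))
E
```

```text
('t', 2.9, 'tcp', array([ 0.4802, -0.2262,  0.2582]), 'grip', 0.999, 'F', array([-0.3,  0.7, -0.5]), 'shift/0.3', array([-0.0028, -0.007 , -0.0058]), 'tilt', np.float64(0.12))
[281.60009355 222.75192229] [281.74485959 207.90440282]
```

View pics/w2.png

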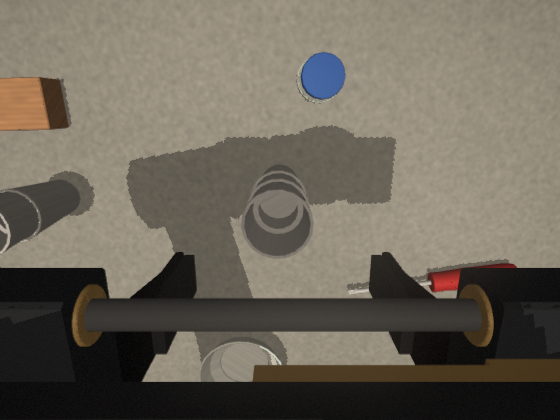

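Run:
```python
from h import *
for i in range(4):
  s=r.sense();print(s['tcp_pos'].round(4) if hasattr(s['tcp_pos'],'round') else s['tcp_pos'],np.round(s['joints'],3)); a=r.capture('wrist')
cv2.imwrite('pics/w3.png',a)
d=r.outline_of('wrist','cup_top');
for x in d:
  p=x['pixels'];ys,xs=np.nonzero(p);print(x['score'],xs.min(),xs.max(),ys.min(),ys.max())
cv2.imwrite('pics/w3z.png',cv2.resize(a[160:270,220:340],None,fx=5,fy=5,interpolation=cv2.INTER_CUBIC))
```

```text
[ 0.4802 -0.2257  0.2585] [ -7.702  12.001 -11.018  -0.095 -66.878  80.591]
[ 0.4802 -0.2255  0.2587] [ -7.674  11.977 -11.024  -0.09  -66.876  80.6  ]
[ 0.4803 -0.2254  0.2588] [ -7.661  11.965 -11.018  -0.085 -66.872  80.607]
[ 0.4803 -0.2255  0.2589] [ -7.661  11.961 -11.012  -0.082 -66.873  80.612]
0.68 243 314 182 258
```

View pics/w3z.png

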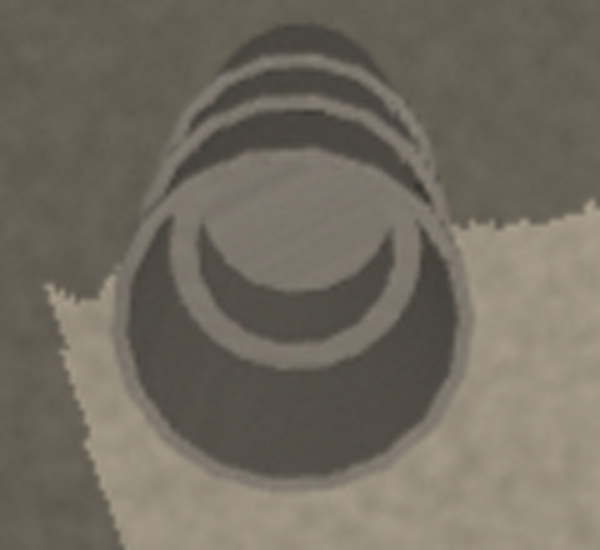

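Run:
```python
from h import *
o,d=wray((278.5,223.3))
print(o+d*(.16-o[2])/d[2]); print(shift(np.r_[(o+d*(.16-o[2])/d[2])[:2],.143]))
```

```text
[ 0.48052582 -0.22170384  0.16      ]
('t', 3.2, 'tcp', array([ 0.4805, -0.2257,  0.259 ]), 'grip', 1.003, 'F', array([ 0.3, -0.6, -0.1]), 'shift/0.3', array([-0.0048, -0.0122,  0.3865]), 'tilt', np.float64(0.18))
```

```bash
python3 -m creep '[[1,-0.005,-0.012,0,0,0,0],[1,-0.005,-0.012,0.12,0,0,0],[1,-0.005,-0.012,0.18,0,0,0],[1,-0.005,-0.012,0.18,0,0,0],[1,-0.005,-0.012,0.18,0,0,0]]' >/dev/null
python3 - <<'E'
from h import *
a=r.capture('wrist');
print(shift([.480,-.2222,.143]))
a=r.capture('wrist');cv2.imwrite('pics/w4.png',a)
print(wproj([.480,-.222,.16]))
E
```

```text
('t', 3.67, 'tcp', array([ 0.481 , -0.2218,  0.206 ]), 'grip', 1.001, 'F', array([-0.2, -0.1,  1. ]), 'shift/0.3', array([-0.0035,  0.0024,  0.2101]), 'tilt', np.float64(0.24))
[284.95434641 251.51375176]
```

View pics/w4.png

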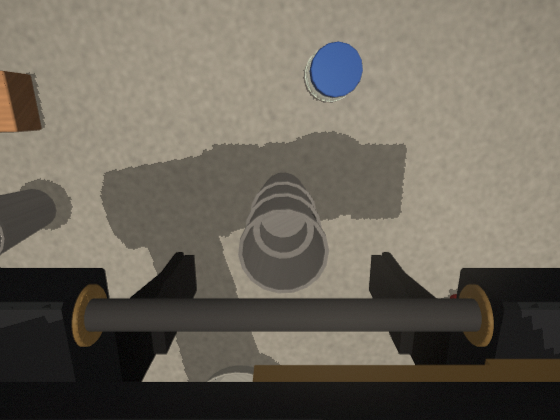

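The rim centre in this view is (283,250), and the finger midline is at column 283, so the cup is centred in the jaws. I'll go down now.

```bash
python3 -m creep '[[1,-0.002,0,0.08,0,0,0],[1,-0.002,0,0.16,0,0,0],[1,-0.002,0,0.21,0,0,0],[1,-0.002,0,0.21,0,0,0],[1,-0.002,0,0.21,0,0,0]]' >/dev/null
python3 - <<'E'
from h import *
a=r.capture('side');cv2.imwrite('pics/s2.png',cv2.resize(a[200:380,200:400],None,fx=3,fy=3,interpolation=cv2.INTER_CUBIC))
print(shift([.480,-.2222,.143]))
E
```

```text
('t', 4.18, 'tcp', array([ 0.4825, -0.2221,  0.1454]), 'grip', 1.002, 'F', array([0.1, 0.1, 0.4]), 'shift/0.3', array([-0.0079,  0.0027,  0.0079]), 'tilt', np.float64(0.51))
```

View pics/s2.png

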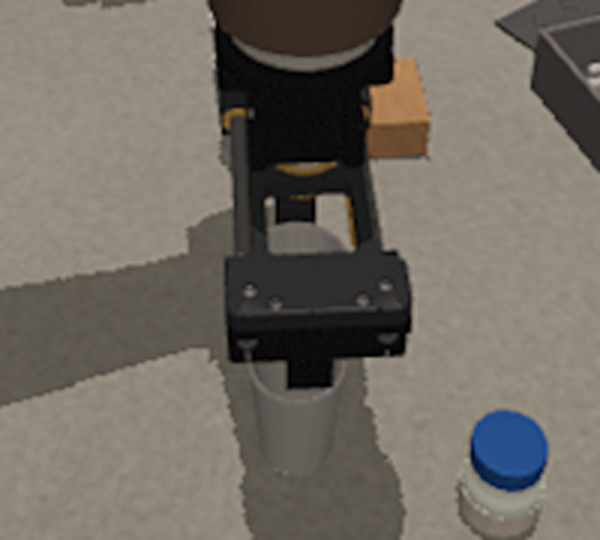

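The fingers straddle the free upper part of the cup and touch nothing. Closing next.

```bash
python3 -m creep '[[1,-0.004,0,0.004,0,0,0],[1,-0.004,0,0.004,0,0,0],[0,-0.004,0,0.004,0,0,0],[0,-0.004,0,0.004,0,0,0],[0,-0.004,0,0.004,0,0,0]]'; python3 -m creep '[[0,0,0,0,0,0,0],[0,0,0,0,0,0,0],[0,0,0,0,0,0,0],[0,0,0,0,0,0,0],[0,0,0,0,0,0,0]]'
```

```text
time_s: 4.6
tcp_pos: [0.4815, -0.2218, 0.1446]
ee_rot: [[0.956, -0.293, 0.01], [-0.293, -0.956, -0.002], [0.01, -0.001, -1.0]]
wrist_force: [-0.0, -0.5, -0.4]
gripper_width: 0.853
time_s: 5.02
tcp_pos: [0.4814, -0.222, 0.1447]
ee_rot: [[0.956, -0.292, 0.009], [-0.292, -0.956, -0.002], [0.009, -0.001, -1.0]]
wrist_force: [-1.0, -0.7, 0.5]
gripper_width: 0.573
```

Gripped at 49.9 mm, which fits the cup's diameter at that height. I'll pull up slowly first.

```bash
python3 -m creep '[[0,0,0,-0.01,0,0,0],[0,0,0,-0.025,0,0,0],[0,0,0,-0.045,0,0,0],[0,0,0,-0.07,0,0,0],[0,0,0,-0.1,0,0,0]]'; python3 -m creep '[[0,0,0,-0.04,0,0,0],[0,0,0,-0.08,0,0,0],[0,0,0,-0.12,0,0,0],[0,0,0,-0.16,0,0,0],[0,0,0,-0.2,0,0,0]]';python3 - <<'E'
from h import *
a=r.capture('side');cv2.imwrite('pics/s3.png',cv2.resize(a[180:380,200:400],None,fx=3,fy=3,interpolation=cv2.INTER_CUBIC))
E
```

```text
time_s: 5.43
tcp_pos: [0.4809, -0.2219, 0.1753]
ee_rot: [[0.956, -0.292, 0.008], [-0.292, -0.956, -0.002], [0.009, -0.001, -1.0]]
wrist_force: [1.3, 0.4, -2.4]
gripper_width: 0.571
time_s: 5.85
tcp_pos: [0.4803, -0.2217, 0.2372]
ee_rot: [[0.956, -0.292, 0.009], [-0.292, -0.956, -0.002], [0.01, -0.001, -1.0]]
wrist_force: [0.4, -0.2, -1.8]
gripper_width: 0.574
```

View pics/s3.png

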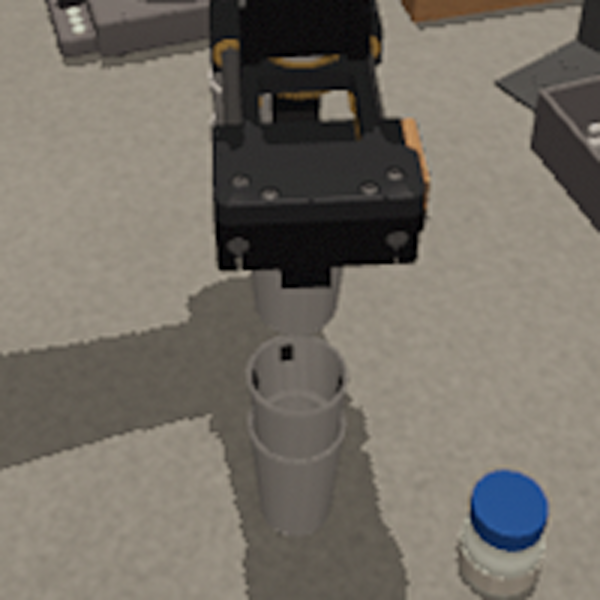

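The top cup is clear (lifted 92 mm), and the lower two cups are still standing at columns 295–300. I'll raise a bit more and carry it over.

```bash
python3 -m creep '[[0,0,0,-0.1,0,0,0],[0,0,-0.06,-0.14,0,0,0],[0,0,-0.16,-0.14,0,0,0],[0,0,-0.28,-0.14,0,0,0],[0,0,-0.4,-0.14,0,0,0]]'
python3 - <<'E'
from h import *
print(shift([.56,.29,.28]))
# pan ellipse: bright regions
for c,(x,y),f in(('side',(258,164),'pics/side1.png'),('top',(166,213),'pics/top1.png')):
  a=cv2.imread(f);g=cv2.cvtColor(a,cv2.COLOR_BGR2GRAY);v=int(g[y,x])
  for th in(v-40,v-55):
    _,l,st,ce=cv2.connectedComponentsWithStats((g>th).astype(np.uint8)); k=l[y,x]
    cn=cv2.findContours((l==k).astype(np.uint8),cv2.RETR_EXTERNAL,cv2.CHAIN_APPROX_NONE)[0][0]
    print(c,v,th,st[k],cv2.fitEllipse(cn))
E
```

```text
time_s: 6.32
tcp_pos: [0.516, -0.1063, 0.283]
ee_rot: [[0.956, -0.293, 0.016], [-0.293, -0.956, -0.003], [0.016, -0.001, -1.0]]
wrist_force: [0.7, -0.4, -2.1]
gripper_width: 0.573
('t', 6.32, 'tcp', array([ 0.516 , -0.1063,  0.283 ]), 'grip', 0.573, 'F', array([ 0.7, -0.4, -2.1]), 'shift/0.3', array([-0.2474, -1.306 ,  0.0079]), 'tilt', np.float64(0.93))
side 180 140 [ 231  148   54   30 1230] ((257.4049987792969, 162.7187957763672), (28.227750778198242, 52.82942581176758), 86.9626235961914)
side 180 125 [ 118  131  167   50 3457] ((195.60240173339844, 156.69253540039062), (42.738494873046875, 154.68695068359375), 93.32669067382812)
top 166 126 [ 134  183   61   60 2865] ((164.27670288085938, 212.84234619140625), (57.368873596191406, 61.72074508666992), 55.08273696899414)
top 166 111 [     0      0    560    420 155843] ((283.0894470214844, 233.901611328125), (450.9413146972656, 635.8283081054688), 89.9930648803711)
```

```bash
python3 -c "
from h import *
print(tri((257.4,162.7),(164.8,212.8)));print(shift([.56,.29,.28]))"
python3 -m creep '[[0,-0.02,-0.12,0,0,0,0],[0,-0.04,-0.24,0,0,0,0],[0,-0.07,-0.37,0,0,0,0],[0,-0.09,-0.5,0,0,0,0],[0,-0.11,-0.6,0,0,0,0]]'
python3 - <<'E'
from h import *
print(shift([.56,.29,.28]))
a=r.capture('wrist');cv2.imwrite('pics/w5.png',a)
E
```

```text
(array([0.55950808, 0.29096512, 0.057355  ]), [array([ 0.2, -0.1]), array([-0. ,  0.3])])
('t', 6.32, 'tcp', array([ 0.516 , -0.1063,  0.283 ]), 'grip', 0.573, 'F', array([ 0.7, -0.4, -2.1]), 'shift/0.3', array([-0.2474, -1.306 ,  0.0079]), 'tilt', np.float64(0.93))
time_s: 6.73
tcp_pos: [0.5371, 0.0782, 0.2833]
ee_rot: [[0.956, -0.292, 0.017], [-0.292, -0.956, -0.002], [0.017, -0.003, -1.0]]
wrist_force: [1.0, -0.9, -3.1]
gripper_width: 0.57
('t', 6.73, 'tcp', array([0.5371, 0.0782, 0.2833]), 'grip', 0.57, 'F', array([ 1. , -0.9, -3.1]), 'shift/0.3', array([-0.1335, -0.6976,  0.0107]), 'tilt', np.float64(0.98))
```

View pics/w5.png

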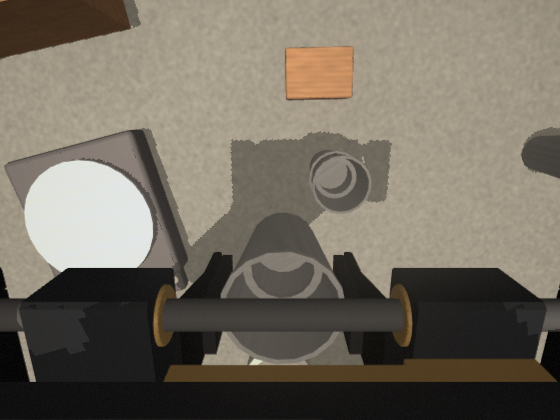

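```bash
python3 -c "
from h import *
print(wproj([.5595,.291,.058]))"
python3 -m creep '[[0,-0.02,-0.12,0,-0.001,-0.005,0],[0,-0.05,-0.24,0,-0.001,-0.005,0],[0,-0.07,-0.36,0,-0.001,-0.005,0],[0,-0.09,-0.48,0,-0.001,-0.005,0],[0,-0.12,-0.6,0.01,-0.001,-0.005,0]]'
python3 - <<'E'
from h import *
print(shift([.56,.29,.28]))
a=r.capture('wrist');cv2.imwrite('pics/w6.png',a);print(shift([.56,.29,.28]),wproj([.5595,.291,.058]))
E
```

```text
[ 95.14968957 224.3852119 ]
time_s: 7.2
tcp_pos: [0.556, 0.2665, 0.2813]
ee_rot: [[0.957, -0.289, 0.004], [-0.289, -0.957, 0.002], [0.003, -0.003, -1.0]]
wrist_force: [0.9, 0.1, -2.6]
gripper_width: 0.571
('t', 7.2, 'tcp', array([0.556 , 0.2665, 0.2813]), 'grip', 0.571, 'F', array([ 0.9,  0.1, -2.6]), 'shift/0.3', array([-0.0099, -0.079 ,  0.0045]), 'tilt', np.float64(0.25))
('t', 7.25, 'tcp', array([0.5562, 0.2727, 0.2792]), 'grip', 0.572, 'F', array([ 2.1,  2.4, -3.3]), 'shift/0.3', array([-0.0044, -0.0589, -0.0025]), 'tilt', np.float64(0.36)) [266.7050562  188.36126613]
```

View pics/w6.png

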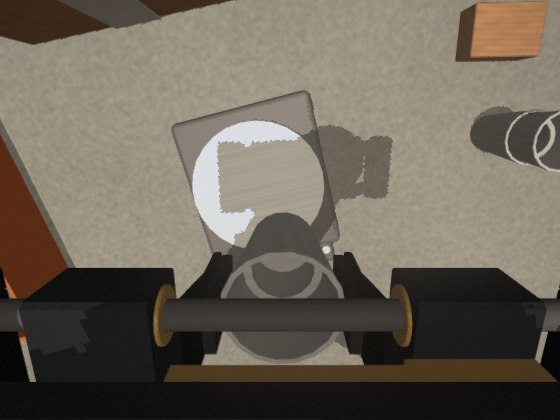

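The pan's ring is centred near (258,186), close to the prediction. I'll move over it and start down.

```bash
python3 -m creep '[[0,-0.004,-0.03,0,0,0,0],[0,-0.005,-0.06,0,0,0,0],[0,-0.005,-0.06,0,0,0,0],[0,-0.005,-0.06,0.08,0,0,0],[0,-0.005,-0.06,0.16,0,0,0]]'>/dev/null; python3 -c "
from h import *
a=r.capture('wrist');a=r.capture('wrist')
print(shift([.5595,.291,.1227]))
print(r.sense()['ee_rot'])
cv2.imwrite('pics/w7.png',a);print(wproj([.5595,.291,.058]))"
```

```text
('t', 7.77, 'tcp', array([0.5579, 0.288 , 0.2271]), 'grip', 0.57, 'F', array([-0.4,  0.4, -2.8]), 'shift/0.3', array([ 0.0039, -0.0117,  0.3481]), 'tilt', np.float64(0.26))
[[ 9.58025208e-01 -2.86649416e-01 -4.45123191e-03]
 [-2.86653104e-01 -9.58034424e-01 -2.00221956e-04]
 [-4.20703989e-03  1.46777712e-03 -9.99990073e-01]]
[279.31980857 196.39849957]
```

View pics/w7.png

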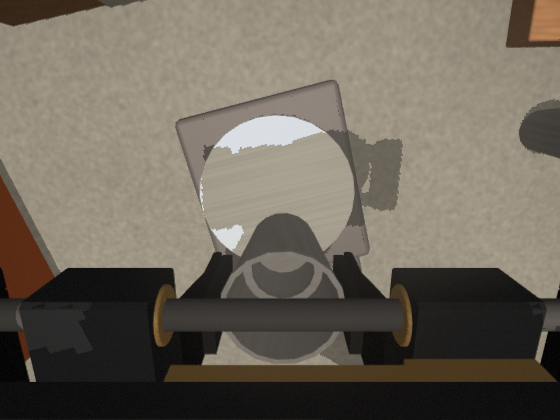

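```bash
python3 -m creep '[[0,0.004,-0.011,0.08,0,0,0],[0,0.004,-0.011,0.16,0,0,0],[0,0.004,-0.011,0.23,0,0,0],[0,0.004,-0.011,0.28,0,0,0],[0,0.004,-0.011,0.3,0,0,0]]'>/dev/null; python3 -c "
from h import *
a=r.capture('side');a=r.capture('side')
print(shift([.5595,.291,.1227]))
print(np.round(r.sense()['ee_rot'],4).tolist())
cv2.imwrite('pics/s4.png',cv2.resize(a[60:220,170:340],None,fx=3,fy=3,interpolation=cv2.INTER_CUBIC))"
```

```text
('t', 8.28, 'tcp', array([0.5598, 0.2901, 0.1374]), 'grip', 0.569, 'F', array([-0.8, -0.1, -2.1]), 'shift/0.3', array([-0.0018, -0.0027,  0.0489]), 'tilt', np.float64(0.29))
[[0.9579, -0.2872, -0.0049], [-0.2872, -0.9579, -0.0012], [-0.0043, 0.0025, -1.0]]
```

View pics/s4.png

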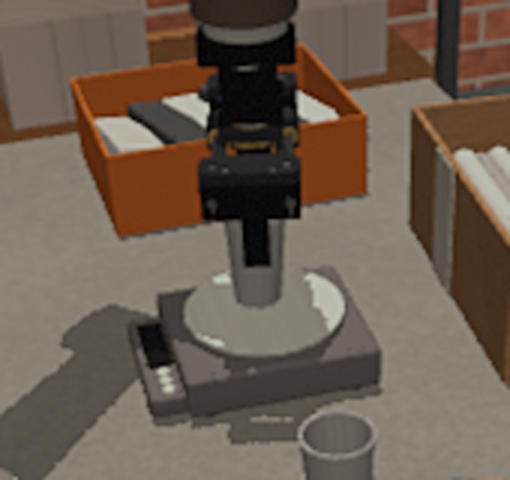

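The cup hangs over the middle of the pan, with its foot a little above it. I'll lower it gently and watch the force.

```bash
python3 -m creep '[[0,0,0,0.015,0,0,0],[0,0,0,0.025,0,0,0],[0,0,0,0.035,0,0,0],[0,0,0,0.04,0,0,0],[0,0,0,0.04,0,0,0]]'; python3 -m creep '[[0,0,0,0,0,0,0],[0,0,0,0,0,0,0]]'
```

```text
time_s: 8.7
tcp_pos: [0.5597, 0.29, 0.1254]
ee_rot: [[0.958, -0.287, -0.005], [-0.287, -0.958, -0.001], [-0.004, 0.003, -1.0]]
wrist_force: [0.4, 0.1, -2.8]
gripper_width: 0.575
time_s: 8.87
tcp_pos: [0.5598, 0.2901, 0.1256]
ee_rot: [[0.958, -0.287, -0.005], [-0.287, -0.958, -0.001], [-0.004, 0.002, -1.0]]
wrist_force: [-0.6, -0.0, -3.3]
gripper_width: 0.571
```

```bash
python3 -m creep '[[0,0,0,0.003,0,0,0],[0,0,0,0.006,0,0,0],[0,0,0,0.006,0,0,0]]'; python3 -m creep '[[0,0,0,0.003,0,0,0],[0,0,0,0.005,0,0,0],[0,0,0,0.005,0,0,0]]'
```

```text
time_s: 9.12
tcp_pos: [0.5597, 0.2901, 0.1236]
ee_rot: [[0.958, -0.287, -0.005], [-0.287, -0.958, -0.001], [-0.004, 0.003, -1.0]]
wrist_force: [-0.3, -0.9, -2.7]
gripper_width: 0.572
time_s: 9.37
tcp_pos: [0.5599, 0.2901, 0.1229]
ee_rot: [[0.958, -0.287, -0.004], [-0.287, -0.958, -0.001], [-0.004, 0.002, -1.0]]
wrist_force: [-0.7, 0.3, 1.5]
gripper_width: 0.575
```

The wrist force went from −2.7 to +1.5 N at TCP z 0.1229, and 0.1227 was predicted, so the cup is on the pan. Opening the gripper.

```bash
python3 -m creep '[[0.65,0,0,0,0,0,0],[0.7,0,0,0,0,0,0],[0.8,0,0,0,0,0,0],[1,0,0,0,0,0,0],[1,0,0,0,0,0,0]]'; python3 -m creep '[[1,0,0,0,0,0,0],[1,0,0,0,0,0,0],[1,0,0,0,0,0,0],[1,0,0,0,0,0,0]]'; python3 -c "
from h import *
a=r.capture('side')
cv2.imwrite('pics/s5.png',cv2.resize(a[60:220,170:340],None,fx=3,fy=3,interpolation=cv2.INTER_CUBIC))"
```

```text
time_s: 9.78
tcp_pos: [0.56, 0.2902, 0.1229]
ee_rot: [[0.958, -0.287, -0.004], [-0.287, -0.958, -0.001], [-0.003, 0.002, -1.0]]
wrist_force: [0.3, -0.1, -0.3]
gripper_width: 0.84
time_s: 10.12
tcp_pos: [0.56, 0.2903, 0.1229]
ee_rot: [[0.958, -0.287, -0.004], [-0.287, -0.958, -0.001], [-0.003, 0.002, -1.0]]
wrist_force: [-0.6, -0.6, 0.2]
gripper_width: 0.995
```

View pics/s5.png

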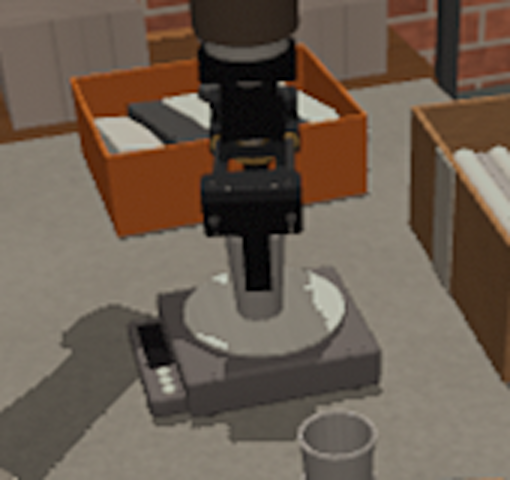

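The gripper is open and the cup stands on the pan. I'll withdraw straight up.

```bash
python3 -m creep '[[1,0,0,-0.03,0,0,0],[1,0,0,-0.08,0,0,0],[1,0,0,-0.16,0,0,0],[1,0,0,-0.26,0,0,0],[1,0,0,-0.36,0,0,0]]' >/dev/null; python3 -m creep '[[1,-0.1,0,-0.1,0,0,0],[1,-0.25,0,-0.1,0,0,0],[1,-0.35,0,-0.1,0,0,0],[1,-0.45,0,-0.1,0,0,0],[1,-0.45,0,-0.1,0,0,0]]'
python3 - <<'E'
from h import *
a=r.capture('side');b=r.capture('top')
cv2.imwrite('pics/s6.png',a);cv2.imwrite('pics/t6.png',b)
for t in('cup_top','cup_mid','cup_other'):
  for c in('side','top'):print(t,c,[(round(x['score'],2),np.round(np.array(x['rect'])*[560,420,560,420])) for x in r.recognise(c,t)])
E
```

```text
time_s: 11.0
tcp_pos: [0.4272, 0.3295, 0.2647]
ee_rot: [[0.959, -0.283, -0.004], [-0.283, -0.959, 0.0], [-0.004, 0.001, -1.0]]
wrist_force: [-0.1, 0.2, -0.2]
gripper_width: 1.0
cup_top side [(0.93, array([246., 129., 270., 168.])), (0.66, array([285., 291., 318., 334.]))]
cup_top top [(0.92, array([141., 193., 173., 224.]))]
cup_mid side [(0.61, array([283., 293., 318., 336.]))]
cup_mid top [(0.79, array([388., 216., 411., 237.]))]
cup_other side [(0.69, array([272., 197., 293., 225.]))]
cup_other top [(0.64, array([268., 194., 291., 224.]))]
```

View pics/s6.png

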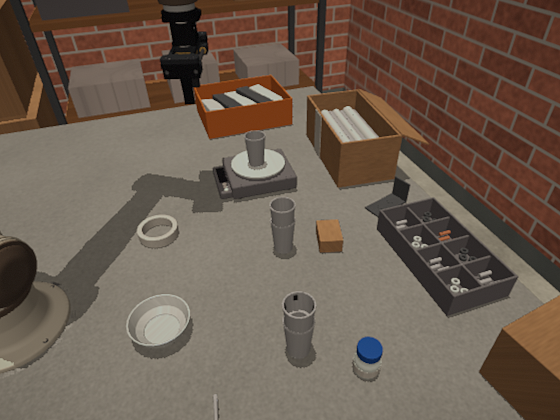

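View pics/t6.png

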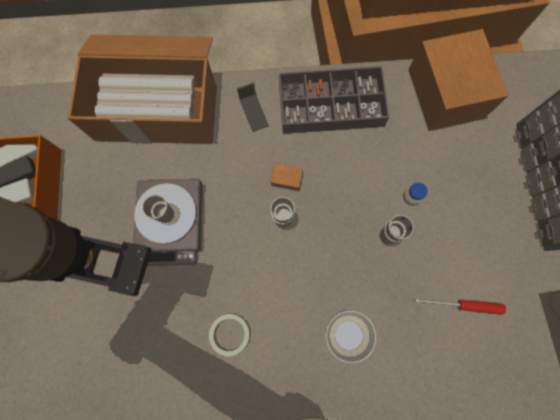

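Both views show the cup upright on the pan: rim about (256,137) in the side view and (153,204) in the top view. The short stack is unmoved at (283,207), and the two lower cups are in place. One numeric check of where the cup stands remains.

Run:
```python
from h import *
X=[.56,.29,.138]
print(proj('side',X),proj('top',X),proj('side',[.56,.29,.058]))
a=cv2.imread('pics/s6.png');b=cv2.imread('pics/t6.png')
cv2.imwrite('pics/z6.png',np.hstack([cv2.resize(i,(400,400),interpolation=cv2.INTER_CUBIC) for i in(a[120:170,230:280],b[180:230,130:180])]))
```

```text
[256.17223322 134.99634396] [153.74675576 204.47883302] [257.91934147 162.56078867]
```

View pics/z6.png

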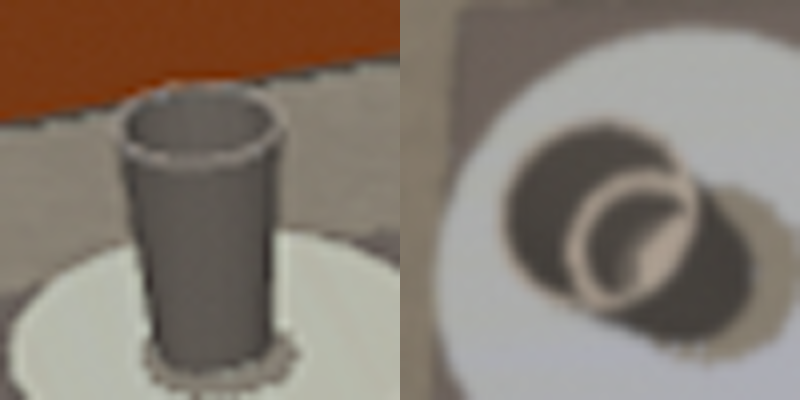

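The rim centres read (255,136) and (155,207). For a cup centred on the pan the prediction is (256,135) and (154,204), so it is within about 5 mm. Handing in.

```bash
python3 -c "
from station import r
print(r.finish_job())"
```

```text
the job is handed in; nothing more can be done
None
```

I pulled the top cup straight up off the three-cup stack, carried it over and lowered it onto the scale pan. Then I let go, backed the arm away and handed the job in at about 11 s; no verdict was reported.

- **Cup on the pan:** it stands upright and is released. It is within about 5 mm of the pan's centre, judged from rim positions 1–3 pixels off the predicted ones in both views.
- **Set-down:** contact showed at a TCP height of 0.1229 m, against 0.1227 m expected.
- **Other cups:** the two lower cups of the tall stack and the shorter stack look unmoved in the side and top views. I checked these by eye and with the networks' boxes, not by measuring their positions again.
- **Arm:** it ended about 14 cm clear of the cup with the gripper open. The wrist-force readings stayed within a few newtons.

**Disagreements:**
- The first wrist view, taken while the arm was still settling, put the stack about 3 mm off the later ones. I used the later wrist views, which agreed with the side and top cameras.
- In the last check the network also marked the remaining tall stack in the side view as a second, lower-scoring "cup_top".

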